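# Hang the slide rack up to drain

### The arm

A 7-joint arm with a two-finger parallel gripper is mounted at the origin on a cart in front of the work surface, level with it; the furniture and walls round the work are solid. World frame = base frame: x ahead of the robot, y to its left, z up, the work surface at z = 0. Lengths are in mm, angles in rad, forces in N, time in s.
With the tool pointing down it reaches from about 425 to 950 mm from the base axis. Payload 4.7 kg.
Tool frame: the origin (TCP) lies between the finger pads; the fingertips stand 8 mm ahead of it and the grasp point (between the pads) lies 11 mm behind it; z points along the fingers, y is the line along which they close (so a half turn about z gives the same grasp; the last joint's range is limited). The gripper opens to 85 mm and grips with 20 to 120 N. Pads are 22 mm wide; open, the fingers measure 114 mm over their backs; the gripper's body (76 mm by 85 mm) begins 54 mm behind the grasp point. The pads swing forward as they close: fully open they stand 13 mm farther back than shut.
Start: joints at [1.188, 0.469, -0.049, 1.532, 0.024, 1.141, -0.082], TCP at [233.91, -633.193, 239.335] pointing down, gripper open.
Joint ranges: [-2.59, 2.59], [-0.33, 1.99], [-1.39, 1.29], [0.1, 2.45], [-1.04, 4.18], [0.21, 1.99], [-2.66, 2.66]. Speed limits (rad/s): [2.57, 2.57, 3.14, 3.14, 3.14, 3.14, 3.14].

### API

Orientations are given as a unit quaternion [w, x, y, z].
In Python, from rig import manip, capture gives the robot as it stands. The module is installed in compiled form; this text tells all that it offers.
- The arm moves only by the tool carry_out, never from a script. Its argument "motion" is a list that holds one entry, the list of rows, each a list of 5 numbers: the closure, from -1 (fully open) to 1 (shut), then the shift along the world's x, y, z in cm, then the turn about the world's z in rad. In form: [[[hand, tx, ty, tz, roll], ...]]. A call has 1 to 5 rows; each row shifts and turns the commanded pose from where the row before left it; what a row does not reach is not made up. A row lasts 1/12 s, in which the tool goes at most 41.7 mm and 7.16 degrees, less where a joint would pass 70% of its speed; a pose out of reach is approached as far as the arm can. A call is refused whole if a number of a shift passes 4.17 or a number of a turn 0.125, either way. A call with a gripper value outside its range is refused whole. The fingers move at their own pace and stop on an object; "newtons" is the grip in N (left out, the last holds). Time passes only in rows, so rows that do not move let the fingers close. It gives the time, the measured TCP pose, the force, the opening and the grip force at its end, in the units of the state.
- manip.sense(): the state, without advancing time (a new reading comes with each control period).
- capture(name): name is "scene" or "top"; returns a dict with "img" (400x640x3 uint8, blue, green, red), "fovy" (degrees; the focal length in pixels is half the picture's height over the tangent of half this angle, whatever the lens; pixels are square), "cx", "cy" (the principal point, pixels), "extrinsics" (4x4, takes a point from world to camera coordinates). Camera axes: x right, y down, z forward; pixel columns grow to the right and rows downward; lengths in mm; the calibration is good to about 2 mm. A picture is of the moment at which its call begins. There is no depth.
- manip.hand_in(): hands the job in; it is judged then, once.
The state is a dict: "t": time; "joint_positions": joint angles; "dq": joint speeds; "joint_torque": joint torques, N m; "eef_pos": TCP position; "tcp_rot": TCP orientation; "contact_force": force on the tool from outside, world axes, zero at the start; "moment": the same for the moment, N m; "grip_width": opening from 0.0 (shut) to 1.0 (fully open); "finger_force": force on a finger pad.
Only numpy, scipy, OpenCV 4.12 (cv2) and the standard library are available. Lean on these libraries where they do the work, as an engineer would, in place of code of your own. Each camera call takes 0.05 s, during which the arm holds its last target. There are 200 camera calls.

### The job

Hang the slide rack up to drain: swing the lid of the closed clear case over past vertical so that it stays open, and lift the rack out by its ball knob. Once it is lifted well clear, ease your grip until the rack swings down plumb, grip it firmly again, and hang its cross-pin in both saddles of the empty draining stand, so that it is left hanging free and still, with the case left open. Do not knock the rack that is already draining on the other stand, and leave everything else, in the case and around the stands, where it is.

Things in the scene. Friction and masses are not known exactly. Their poses are not given: they have to be found in the camera images.
- rack_ball (a point): centre of the black ball knob (24 mm across) of the slide rack that lies in the case, ball towards the robot, 16 mm above the worktop. x axis: along the rack, out through the ball (up when it hangs plumb); y: along the cross-pin. Grip the ball from above, fingers closing along y. It gives under the pads: 0 N at 24 mm opening, about 7 N at 23, 20 N at 22, 40 N at 21 mm
- rack_foot (a point): middle of the foot end of the slide rack, 122 mm from the ball's centre; same axes. Gripped by the ball with 60 N or more the rack stays as it is held; eased below about 40 N it begins to turn about the line between the pads, at about 10 N it hangs within 10 degrees of plumb, and it drops out when the pads no longer press, so ease in small steps from 21 mm opening
- rack_pin (a point): middle of the rack's steel cross-pin, 34 mm from the ball's centre; same axes. Pin 7 mm thick, 66 mm long, end buttons 14 mm wide from 29 mm off its middle. The rack is a slim steel frame with four glass slides: ball, 8 mm stem, head block with the pin, slides, foot plate; 134 mm long, 28 wide, 22 thick, about 0.26 kg, centre of mass 70 mm from the ball's centre
- case_handle (a point): middle of the round cross-bar (9 mm thick, straight for 64 mm) of the grey U-shaped carrying handle on the front edge of the case's lid. 40 mm above the worktop while the lid is shut; 29 mm free gap for a finger between bar and case. The bar turns between fingers that close across it
- case_hinge (a point): middle of the lid's hinge line at the back of the case, 36 mm above the worktop. x axis: level, from the handle's side to the hinge's side; y: along the hinge; z up. With the lid shut the handle's bar lies 205 mm in front of this point and 4 mm higher, and it swings round it
- case_lid (a joint): angle of the lid in rad: 0 shut, 1.57 upright, at most 1.745 (leaning back). The hinge has slight friction; well below upright the lid falls shut when let go, past upright it stays open.
- case: clear plastic hinged case with a dark grey liner, 167 x 230 mm, 47 mm high with the lid shut, walls 36 mm high and 2.5 mm thick, floor 4 mm, fixed to the worktop; origin at the middle of its underside, axes as case_hinge. A 28 mm high wall at y = 19 mm divides it: the rack lies in the wide compartment (y from -112 to 18 mm), small things in the other
- stand_free_saddle (a point): on the EMPTY draining stand (left or right of the case): the point midway between the two V saddles of its fork, 130 mm above the worktop, where the middle of a hung rack's pin comes to rest. y axis: along a hung pin; x: level, back to the post; z up. The tips of the Vs stand 4 mm above the point and 18 mm apart; nothing of the empty stand is higher
- stand_free: the empty stand: grey base plate 135 x 105 x 10 mm with a petri dish on it, steel post at the back (68 mm behind the saddle point), level aluminium fork at the top, open to the front. Fork arms 8 mm wide at y = 17 to 25 mm either side (gap 34 mm; the rack fits between, its pin's end buttons just outside). Origin on the worktop below the saddle point, same axes
- stand_busy_saddle (a point): the saddle point of the other, identical stand, on the other side of the case, where a rack of the same kind already hangs to drain (its ball reaches 176 mm above the worktop); same axes and height
- twin (a joint): swing angle in rad of the rack that already hangs on the other stand, 0 hanging plumb; to be left alone (under 0.25 either way)
- tall_can: white plastic can with black screw cap, 44 mm wide, 72 mm high, beside the empty stand; origin at the middle of its underside; leave it
- dropper: white dropper bottle, 34 mm wide, 98 mm high, beside the other stand; origin at the middle of its underside; leave it
- vial_a: small glass vial, 21 mm wide, 60 mm high, beside the empty stand; origin at the middle of its underside; leave it
- vial_b: small glass vial, 21 mm wide, 52 mm high, beside the other stand; origin at the middle of its underside; leave it
- amber_vial: amber vial lying in the narrow compartment of the case, 27 x 55 x 27 mm; origin at the middle of its underside; leave it
- tape_roll: small roll of tape lying flat in the narrow compartment of the case, 52 mm wide, 12 mm high; origin at the middle of its underside; leave it
- driver: screwdriver lying near the front edge of the worktop, 164 mm long, 21 mm high; origin at the middle of its underside; leave it
- torch: small torch lying near the front edge of the worktop, 81 mm long, 31 mm high; origin at the middle of its underside; leave it

How it is judged (in metres and radians):
On the way, in this order (a step that is already met when the one before it is completed fails the run):
1. the lid stands open past vertical (value of joint case_lid above 1.58 rad), for 0.3 s.
2. the rack hangs plumb and still, ball up, lifted clear (ball over 160 mm up), firmly held in the fingers (angle between rack_ball's own x axis and vertical below 0.17 rad and height (world z) of rack_ball above 0.16 m and contact force between the fingers and rack above 12 N and angular speed of rack below 0.4 rad/s), for 0.3 s.
At the end, for the whole second after the job is handed in: the rack hangs by its pin in both saddles of the empty stand (4 mm across the pin, 3.5 mm in height, 7 mm along it, 0.09 rad), ball up, plumb within 0.12 rad, at rest, released; the lid stands open past vertical (over 1.58 rad) (x of rack_pin in the frame of stand_free_saddle between -0.004 and 0.004 m and y of rack_pin in the frame of stand_free_saddle between -0.007 and 0.007 m and z of rack_pin in the frame of stand_free_saddle between -0.0035 and 0.0035 m and angle between the y axis of rack_pin and the y axis of stand_free_saddle, either way round below 0.09 rad and angle between rack_ball's own x axis and vertical below 0.12 rad and linear speed of rack below 0.02 m/s and angular speed of rack below 0.2 rad/s and value of joint case_lid above 1.58 rad); the robot touches nothing.
It fails at once if a bystander is pushed more than 20 mm (distance of any of tall_can, dropper, vial_a, vial_b, amber_vial, tape_roll, driver, torch from where it was at the start of the episode above 0.02 m).
It fails at once if the rack already draining is knocked (value of joint twin above 0.25 rad or value of joint twin below -0.25 rad).
It also fails if it takes over 62 s, if anything falls off the work surface, if the arm or the gripper's body presses on something with over 40 N, if the wrist force passes 120 N, or if a joint passes its speed limit or range.

## Working session

There is one attempt and no reset: what is moved stays moved. The work goes in short steps, Python scripts to look and compute and a tool call to move; the robot and the scene stay as the last step left them, time stands still between calls to the robot, and variables do not carry over. Pictures are saved under pics/ and viewed, at most 10 in all, crops included, and the job is handed in when it is done.

Besides the shell and the picture viewer there is one more tool, called after ">>>" in YAML: its name, and indented under it one key for each argument. carry_out: Moves the arm, as the interface text tells. Its arguments: {"type":"object","properties":{"motion":{"type":"array"},"newtons":{"type":"number"}},"required":["motion"]}

```bash
mkdir -p pics
cat > h.py <<'E'
import numpy as np, cv2
from rig import manip, capture
def cam(n):
    c=capture(n); c['f']=200/np.tan(np.radians(c['fovy'])/2); return c
def ray(c,u,v):
    R=c['extrinsics'][:3,:3];t=c['extrinsics'][:3,3]
    d=R.T@np.array([(u-c['cx'])/c['f'],(v-c['cy'])/c['f'],1]); return -R.T@t,d
def onz(c,u,v,z):
    o,d=ray(c,u,v); return (o+d*(z-o[2])/d[2]).round(1)
def proj(c,p):
    q=c['extrinsics']@np.append(p,1.); return (q[:2]/q[2]*c['f']+[c['cx'],c['cy']]).round(1)
def tri(c1,p1,c2,p2):
    o1,d1=ray(c1,*p1);o2,d2=ray(c2,*p2);d1/=np.linalg.norm(d1);d2/=np.linalg.norm(d2)
    s=np.linalg.lstsq(np.c_[d1,-d2],o2-o1,rcond=None)[0]
    a=o1+s[0]*d1;b=o2+s[1]*d2; return ((a+b)/2).round(1),np.linalg.norm(a-b).round(1)
E
python3 - <<'E'
from h import *
for n in('scene','top'):
    c=cam(n);cv2.imwrite(f'pics/{n}0.png',c['img']);o,d=ray(c,c['cx'],c['cy']);print(n,o,d,c['f'],c['cx'],c['cy'])
s=manip.sense();print({k:np.round(v,3) for k,v in s.items()})
E
```

```text
scene [-196.27163317  405.95542771  701.99301174] [ 0.68923338 -0.41632727 -0.59298309] 368.1054662801257 316.61214713927063 195.31924209955815
top [ 298.91058756  -25.54425012 1514.45558256] [ 0.15833367  0.02324349 -0.98711204] 519.5419892222816 306.546165693074 191.17479169835863
{'t': np.float64(0.1), 'joint_positions': array([ 1.188,  0.469, -0.049,  1.534,  0.024,  1.141, -0.082]), 'dq': array([ 0.001, -0.001, -0.001, -0.005,  0.001, -0.002, -0.   ]), 'joint_torque': array([ 1.0000e-03, -5.1152e+01, -4.7000e-02, -2.3839e+01,  1.1000e-02,
        4.0000e-03,  0.0000e+00]), 'eef_pos': array([ 233.735, -632.708,  238.352]), 'tcp_rot': array([-0.001,  0.984,  0.176, -0.   ]), 'contact_force': array([ 0.074, -0.767,  0.018]), 'moment': array([-0.047,  0.032,  0.02 ]), 'finger_force': np.float64(0.0), 'grip_width': np.float64(1.0)}
```

View pics/scene0.png

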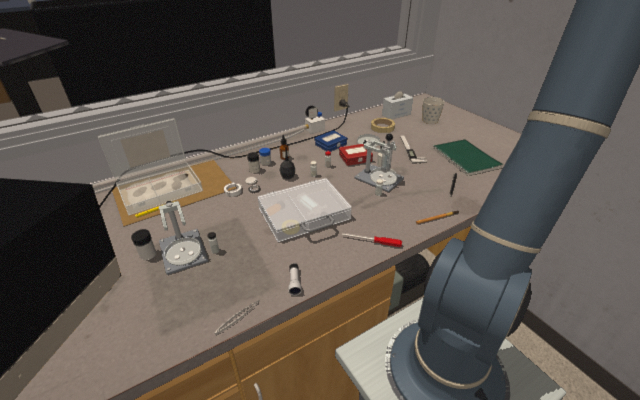

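View pics/top0.png

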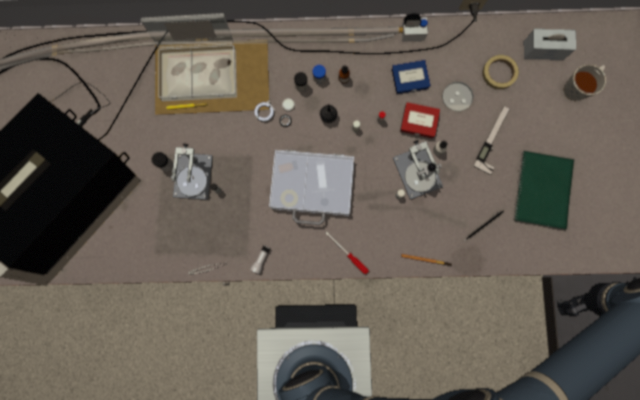

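The empty stand is on the left (top about 190,175), the case at top (312,183) with its handle at (311,222), and the occupied stand on the right (420,170). I'll enlarge these next.

Run:
```python
from h import *
t=cv2.imread('pics/top0.png');s=cv2.imread('pics/scene0.png')
r=lambda a,f:cv2.resize(a,None,fx=f,fy=f,interpolation=cv2.INTER_CUBIC)
A=r(t[140:240,150:360],3.8);cv2.imwrite('pics/topc.png',A)
B=r(s[170:280,120:360],3.3);cv2.imwrite('pics/scenec.png',B);print(A.shape,B.shape)
```

```text
(380, 798, 3) (363, 792, 3)
```

View pics/topc.png

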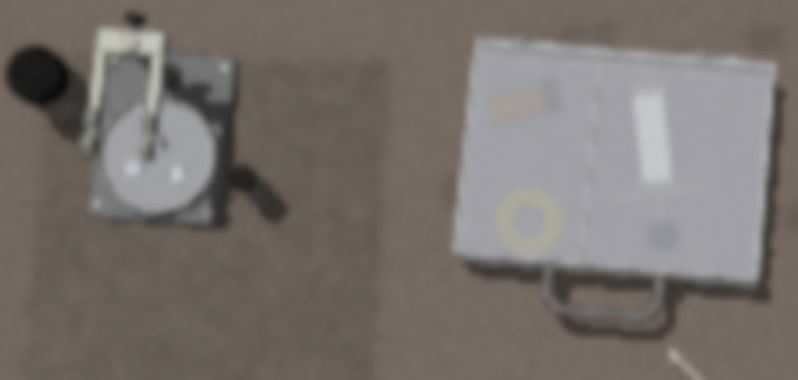

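View pics/scenec.png

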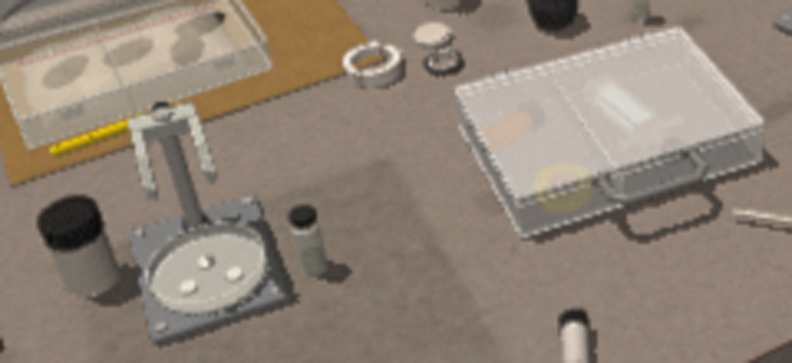

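Run:
```python
from h import *
t=cam('top');s=cam('scene')
T=lambda x,y,z:onz(t,150+(x+.5)/3.8-.5,140+(y+.5)/3.8-.5,z)
S=lambda x,y,z:onz(s,120+(x+.5)/3.3-.5,170+(y+.5)/3.3-.5,z)
print('handle',T(556,312,40),T(606,317,40),T(656,319,40),'scene',S(652,182,40))
for p in[(475,40),(776,66),(758,285),(455,255)]:print('corner',T(*p,42))
for p in[(456,90),(680,30),(764,130),(520,205)]:print('scorner',S(*p,42))
print('ball',T(664,235,16),'slides',T(655,138,16))
for n,p in dict(lt=(87,148),rt=(148,155),lb=(103,35),rb=(163,38)).items():print('fork',n,T(*p,130))
for n,p in dict(lt=(149,192),rt=(208,178),lb=(135,122),rb=(197,105)).items():print('sfork',n,S(*p,130))
for p in[(98,55),(236,60),(224,225),(90,213)]:print('base',T(*p,10))
for p in[(132,232),(262,197),(295,297),(160,337)]:print('sbase',S(*p,10))
print('can',T(38,75,72),'vial',T(243,178,60))
# mid saddle of busy fork region
```

```text
handle [448.   41.2  40. ] [443.4   3.8  40. ] [441.  -33.6  40. ] scene [456.3  10.8  40. ]
corner [658.4  99.6  42. ]
corner [ 631.8 -129.8   42. ]
corner [ 464.5 -110.5   42. ]
corner [492.6 116.5  42. ]
scorner [658.2  96.8  42. ]
scorner [ 632.  -129.2   42. ]
scorner [ 461.2 -106.7   42. ]
scorner [486.9 117.3  42. ]
ball [507.6 -41.5  16. ] slides [583.4 -36.5  16. ]
fork lt [564.9 372.1 130. ]
fork rt [558.7 328.  130. ]
fork lb [647.9 362.2 130. ]
fork rb [644.5 318.4 130. ]
sfork lt [548.8 374.1 130. ]
sfork rt [541.7 334.1 130. ]
sfork lb [637.7 363.9 130. ]
sfork rb [634.1 317.7 130. ]
base [662.1 399.4  10. ]
base [655.2 290.3  10. ]
base [524.6 298.6  10. ]
base [536.5 403.2  10. ]
sbase [661.1 391.4  10. ]
sbase [646.7 286.4  10. ]
sbase [517.5 300.   10. ]
sbase [531.4 399.7  10. ]
can [632.9 427.1  72. ] vial [552.4 273.8  60. ]
```

The front bar reads about (443,5,40) with case yaw about -0.11, and the fork yaw is about -0.1. Next I move over the handle, high up.

>>> carry_out:
  motion:
    - [[0.43,2.1,3.2,0,0.11],[0.43,2.1,3.2,0,0.11],[0.43,2.1,3.2,0,0.11],[0.43,2.1,3.2,0,0.11],[0.43,2.1,3.2,0,0.11]]
  newtons: 30

```text
t: 0.62
eef_pos: [339.5, -471.5, 239.2]
tcp_rot: [-0.0, 0.898, 0.439, -0.0]
contact_force: [0.7, -0.1, 0.2]
grip_width: 0.3
finger_force: 0.0
```

>>> carry_out:
  motion:
    - [[0.43,2.1,3.2,0,0.11],[0.43,2.1,3.2,0,0.11],[0.43,2.1,3.2,0,0.11],[0.43,2.1,3.2,0,0.11],[0.43,2.1,3.2,0,0.11]]

```text
t: 1.03
eef_pos: [444.5, -311.5, 239.4]
tcp_rot: [0.0, 0.746, 0.666, -0.0]
contact_force: [0.9, -0.2, -0.0]
grip_width: 0.285
finger_force: 0.0
```

>>> carry_out:
  motion:
    - [[0.43,0,3.2,0,0],[0.43,0,3.2,0,0],[0.43,0,3.2,0,0],[0.43,0,3.2,0,0],[0.43,0,3.2,0,0]]

```text
t: 1.45
eef_pos: [443.5, -151.7, 239.3]
tcp_rot: [0.0, 0.747, 0.665, -0.0]
contact_force: [0.3, 0.9, 0.9]
grip_width: 0.286
finger_force: 0.0
```

>>> carry_out:
  motion:
    - [[0.43,0,3.2,-2.5,0],[0.43,0,3.2,-2.5,0],[0.43,0,3.2,-2.5,0],[0.43,0,3.2,-2.5,0],[0.43,0,3.2,-2.5,0]]

```text
t: 1.87
eef_pos: [443.7, 8.0, 113.6]
tcp_rot: [0.0, 0.748, 0.664, 0.0]
contact_force: [1.1, 0.4, -0.0]
grip_width: 0.283
finger_force: 0.0
```

Run:
```python
from h import *
from scipy.spatial.transform import Rotation as Ro
s=manip.sense();q=s['tcp_rot'];R=Ro.from_quat(q,scalar_first=True).as_matrix();print(s['t'],s['eef_pos'],R[:,1],s['grip_width'])
t=cam('top');c=cam('scene')
r=lambda a,f:cv2.resize(a,None,fx=f,fy=f,interpolation=cv2.INTER_CUBIC)
A=r(c['img'][180:280,240:370],5);cv2.imwrite('pics/h1.png',A)
for p in [s['eef_pos'],[443,5,40],[448,-32+37+37,40],[441,-32,40]]:print((proj(c,p)-[240,180])*5)
```

```text
1.8667 [443.69112599   7.97024899 113.56262856] [ 0.99307045 -0.11751547  0.00109556] 0.28293202933816386
[402.5 128.5]
[408. 234.]
[345. 253.]
[467.  212.5]
```

View pics/h1.png

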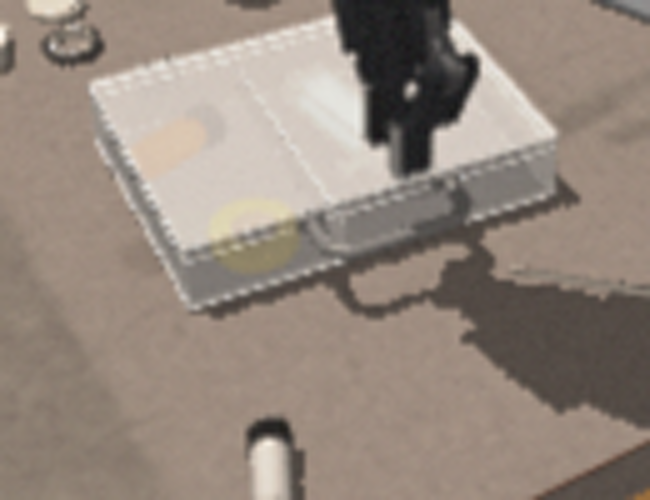

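The handle bar runs from (340,245) to (465,215) in this crop, and the predicted point lies on it to within about 1 px. The tool is straight above it, so I descend and grip.

>>> carry_out:
  motion:
    - [[0.43,0,0,-2.8,0],[0.43,0,0,-2.8,0],[0.43,0,0,-2.0,0],[0.43,0,0,-0.8,0],[0.43,0,0,0,0]]

```text
t: 2.38
eef_pos: [443.0, 6.2, 29.2]
tcp_rot: [-0.001, 0.747, 0.664, -0.001]
contact_force: [-0.7, -0.3, 0.9]
grip_width: 0.284
finger_force: 0.0
```

>>> carry_out:
  motion:
    - [[1,0,0,0,0],[1,0,0,0,0],[1,0,0,0,0]]

```text
t: 2.63
eef_pos: [446.8, 6.3, 32.1]
tcp_rot: [0.002, 0.748, 0.664, 0.002]
contact_force: [4.5, -1.9, -0.5]
grip_width: 0.091
finger_force: 29.2
```

>>> carry_out:
  motion:
    - [[1,0.4,-0.02,2.29,0],[1,0.55,-0.05,2.26,0],[1,0.7,-0.08,2.19,0],[1,0.91,-0.11,2.1,0],[1,1.14,-0.13,1.99,0]]

```text
t: 3.05
eef_pos: [479.1, 2.7, 140.2]
tcp_rot: [-0.001, 0.747, 0.665, -0.001]
contact_force: [0.1, -0.7, -3.5]
grip_width: 0.09
finger_force: 29.1
```

>>> carry_out:
  motion:
    - [[1,1.35,-0.16,1.85,0],[1,1.55,-0.18,1.68,0],[1,1.73,-0.2,1.5,0],[1,1.88,-0.22,1.29,0],[1,2.02,-0.23,1.07,0]]

```text
t: 3.47
eef_pos: [564.3, -6.9, 215.5]
tcp_rot: [-0.001, 0.747, 0.665, -0.002]
contact_force: [-3.4, -0.4, 5.7]
grip_width: 0.091
finger_force: 30.1
```

>>> carry_out:
  motion:
    - [[1,2.13,-0.25,0.84,0],[1,2.2,-0.26,0.6,0],[1,2.25,-0.26,0.35,0],[1,2.27,-0.26,0.09,0],[1,2.27,-0.26,-0.17,0]]

```text
t: 3.88
eef_pos: [677.5, -19.6, 231.6]
tcp_rot: [-0.0, 0.747, 0.665, 0.0]
contact_force: [-0.6, 0.9, 3.9]
grip_width: 0.09
finger_force: 30.9
```

>>> carry_out:
  motion:
    - [[1,0,0,0,0],[1,0,0,0,0],[1,0,0,0,0]]

```text
t: 4.13
eef_pos: [677.5, -19.6, 231.4]
tcp_rot: [0.001, 0.747, 0.665, 0.001]
contact_force: [1.6, 0.2, 5.3]
grip_width: 0.089
finger_force: 31.0
```

The measured lid angle is about 1.685. I release and retreat, turning the tool for the ball.

>>> carry_out:
  motion:
    - [[0.4,0,0,0,0],[0.4,0,0,0,0],[0.4,0,0,2,0],[0.4,0,0,3,0],[0.4,0,0,3,0]]

```text
t: 4.55
eef_pos: [675.5, -20.2, 308.9]
tcp_rot: [-0.001, 0.747, 0.665, -0.002]
contact_force: [1.2, 0.7, 0.3]
grip_width: 0.302
finger_force: 0.0
```

>>> carry_out:
  motion:
    - [[0.2,-3.5,-2,0,-0.115],[0.2,-3.5,-2,0,-0.115],[0.2,-3.5,-2,0,-0.115],[0.2,-3.5,-2,0,-0.115],[0.2,-3.5,-2,0,-0.115]]

```text
t: 4.97
eef_pos: [499.1, -120.5, 308.9]
tcp_rot: [-0.0, 0.906, 0.423, -0.001]
contact_force: [-0.4, -0.7, 0.8]
grip_width: 0.401
finger_force: 0.0
```

>>> carry_out:
  motion:
    - [[0.2,-2,-2,-2.5,-0.115],[0.2,0,-2,-2.5,-0.115],[0.2,0,-1,-2.5,-0.115],[0.2,0,0,-2.5,-0.115],[0.2,0,0,0,-0.115]]

```text
t: 5.38
eef_pos: [477.4, -170.0, 204.6]
tcp_rot: [-0.002, 0.989, 0.147, -0.005]
contact_force: [-0.8, 1.1, 0.3]
grip_width: 0.401
finger_force: 0.0
```

Run:
```python
from h import *
s=manip.sense();print(s['t'],s['eef_pos'])
t=cam('top');c=cam('scene');np.save('pics/t2.npy',t,allow_pickle=True);np.save('pics/c2.npy',c,allow_pickle=True)
r=lambda a,f:cv2.resize(a,None,fx=f,fy=f,interpolation=cv2.INTER_CUBIC)
A=r(t['img'][140:220,255:365],5);B=r(c['img'][150:240,240:360],4.5)
C=np.zeros((max(A.shape[0],B.shape[0]),800,3),np.uint8)
A=r(t['img'][140:220,260:360],4);B=r(c['img'][160:240,250:350],4)
T=np.hstack([A,B]);A2=r(t['img'][140:205,150:230],5);B2=r(c['img'][195:260,150:230],5)
O=np.vstack([T,np.hstack([A2,B2])[:280]]);print(O.shape);cv2.imwrite('pics/v2.png',O)
```

```text
5.3833 [ 477.35842217 -169.97658789  204.55403981]
(600, 800, 3)
```

View pics/v2.png

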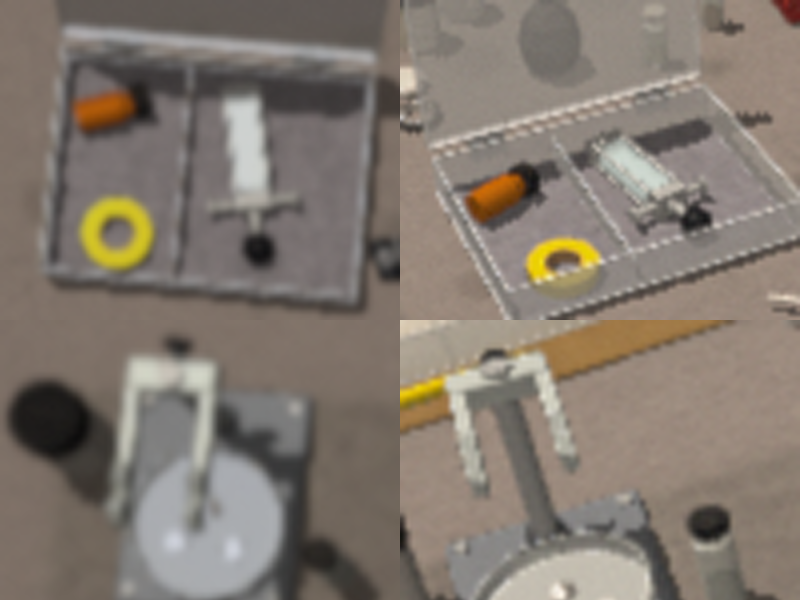

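The lid stays open. The ball is at (258,250) in the top crop and (697,218) in the scene crop; the pin runs from (212,207) to (298,199) and the foot is at (240,97). The fork arms are clear in both lower views.

Run:
```python
from h import *
t=np.load('pics/t2.npy',allow_pickle=True).item();c=np.load('pics/c2.npy',allow_pickle=True).item()
def dark(cam,u,v,r=6,th=70):
    g=cam['img'].min(2) if 0 else cam['img'].max(2)
    y,x=np.mgrid[int(v)-r:int(v)+r+1,int(u)-r:int(u)+r+1];w=np.clip(th-g[y,x].astype(float),0,None);return (w*x).sum()/w.sum(),(w*y).sum()/w.sum()
bt=dark(t,260+258/4,140+250/4);bs=dark(c,250+297/4,160+218/4);print(bt,bs,onz(t,*bt,16),onz(c,*bs,16),tri(t,bt,c,bs))
T=lambda x,y,z:onz(t,260+x/4-.4,140+y/4-.4,z)
S=lambda x,y,z:onz(c,250+(x-400)/4-.4,160+y/4-.4,z)
print('pin',T(212,207,17),T(298,199,17),S(632,213,17),S(706,186,17),'foot',T(240,97,16))
# fork arms: brightness-yellowish aluminium columns
def arm(cam,rows,u0s,w):
    out=[]
    for v,u0 in zip(rows,u0s):
        x=np.arange(int(round(u0))-w,int(round(u0))+w+1);out.append((v,cam['img'][v,x].sum(1)//3,x[0]))
    return out
for v in range(150,178,3): print('top',v,(t['img'][v,170:200].sum(1)//3).tolist())
for v in range(206,230,3): print('sc',v,(c['img'][v,156:188].sum(1)//3).tolist())
```

```text
(np.float64(324.39804560260586), np.float64(202.1530944625407)) (np.float64(323.37769328263624), np.float64(214.27376425855513)) [505.6 -41.5  16. ] [510.5 -43.5  16. ] (array([505.4, -41. ,  20.5]), np.float64(1.3))
pin [538.1  -7.9  17. ] [542.5 -70.8  17. ] [539.7  -6.9  17. ] [537.9 -70.5  17. ] foot [619.8 -30.4  16. ]
top 150 [112, 113, 113, 115, 127, 156, 189, 203, 206, 206, 204, 199, 193, 192, 190, 183, 179, 193, 203, 205, 205, 197, 171, 125, 102, 108, 114, 114, 115, 116]
top 153 [108, 108, 108, 112, 133, 166, 182, 175, 165, 164, 166, 165, 157, 143, 131, 131, 149, 168, 176, 182, 188, 182, 152, 111, 100, 107, 110, 109, 109, 110]
top 156 [100, 101, 102, 108, 139, 179, 182, 145, 122, 130, 130, 122, 119, 120, 119, 113, 101, 84, 81, 123, 176, 184, 149, 106, 95, 104, 111, 118, 122, 124]
top 159 [73, 87, 99, 117, 152, 185, 180, 139, 116, 122, 124, 125, 125, 126, 127, 126, 127, 125, 125, 148, 182, 179, 130, 75, 55, 55, 63, 83, 109, 120]
top 162 [55, 58, 73, 118, 167, 188, 170, 132, 120, 126, 126, 126, 126, 126, 126, 126, 127, 128, 141, 169, 190, 178, 125, 71, 50, 45, 49, 60, 78, 87]

[... 1397 characters left out ...]
164, 170, 173, 122, 135, 141, 138, 136]
sc 218 [139, 137, 139, 138, 140, 162, 181, 173, 171, 121, 134, 135, 139, 138, 119, 104, 102, 100, 91, 87, 115, 139, 142, 139, 144, 170, 173, 174, 131, 137, 142, 140]
sc 221 [138, 138, 135, 137, 136, 139, 178, 176, 169, 159, 137, 139, 141, 142, 142, 118, 103, 101, 97, 92, 85, 128, 140, 142, 143, 151, 159, 164, 162, 138, 138, 138]
sc 224 [139, 139, 140, 142, 138, 133, 129, 170, 171, 167, 118, 136, 143, 141, 137, 140, 118, 101, 101, 99, 89, 82, 122, 133, 137, 136, 127, 113, 106, 124, 137, 141]
sc 227 [141, 139, 138, 137, 137, 140, 139, 133, 136, 136, 142, 112, 135, 141, 138, 138, 138, 117, 102, 101, 97, 89, 85, 125, 138, 138, 139, 138, 138, 141, 143, 141]
```

>>> carry_out:
  motion:
    - [[0.2,0.73,3.2,-1.5,-0.11],[0.2,0.73,3.2,-1.5,-0.11],[0.2,0.73,3.2,-1.5,0],[0.2,0.73,3.2,-1.5,0],[0.2,0,0,0,0]]

```text
t: 5.9
eef_pos: [511.1, -33.9, 148.4]
tcp_rot: [-0.002, 0.999, 0.049, -0.001]
contact_force: [-0.2, 0.7, 0.7]
grip_width: 0.399
finger_force: 0.0
```

>>> carry_out:
  motion:
    - [[0.2,0,0,-4,0],[0.2,0,0,-3.5,0],[0.2,0,0,-2,0],[0.2,0,0,0,0]]

```text
t: 6.23
eef_pos: [508.5, -41.7, 51.5]
tcp_rot: [-0.0, 0.999, 0.044, -0.004]
contact_force: [-0.7, -0.2, 0.8]
grip_width: 0.402
finger_force: 0.0
```

Run:
```python
from h import *
from scipy.spatial.transform import Rotation as Ro
s=manip.sense();R=Ro.from_quat(s['tcp_rot'],scalar_first=True).as_matrix();print(s['t'],s['eef_pos'],R[:,1],s['contact_force'])
c=cam('scene');cv2.imwrite('pics/v3.png',cv2.resize(c['img'][160:250,260:370],None,fx=6,fy=6,interpolation=cv2.INTER_CUBIC))
```

```text
6.2333 [508.4623421  -41.74059574  51.54158769] [ 0.08702269 -0.99620571 -0.00110778] [-0.69731866 -0.20718437  0.80370103]
```

View pics/v3.png

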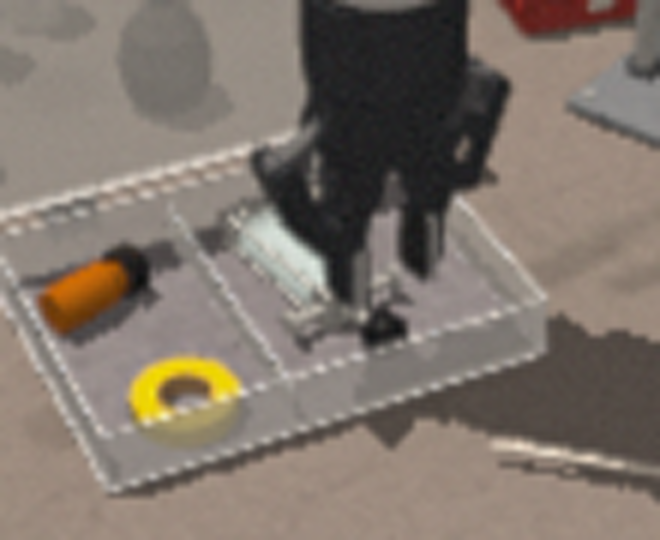

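The fingers straddle the ball: tips at (345,300) and (425,270), ball at (383,327). I descend.

>>> carry_out:
  motion:
    - [[0.2,-0.1,0,-2,0],[0.2,0,0,-1.2,0],[0.2,0,0,-0.7,0],[0.2,0,0,0,0]]

```text
t: 6.62
eef_pos: [511.0, -42.0, 16.2]
tcp_rot: [0.0, 0.999, 0.042, 0.0]
contact_force: [0.0, 0.2, -0.4]
grip_width: 0.402
finger_force: 0.0
```

>>> carry_out:
  motion:
    - [[0.45,0,0,0,0],[0.45,0,0,0,0],[0.45,0,0,0,0]]
  newtons: 100

```text
t: 6.87
eef_pos: [511.6, -41.9, 16.9]
tcp_rot: [0.0, 0.999, 0.042, 0.001]
contact_force: [0.6, -0.9, 2.7]
grip_width: 0.273
finger_force: 2.1
```

>>> carry_out:
  motion:
    - [[0.3,0,0,0,0],[0.3,-0.4,0,-0.4,0],[0.3,0,0,0,0],[0.3,0,0,0,0]]

```text
t: 7.2
eef_pos: [506.5, -41.9, 11.6]
tcp_rot: [0.0, 0.999, 0.042, -0.0]
contact_force: [0.1, 0.4, 0.7]
grip_width: 0.352
finger_force: 0.7
```

>>> carry_out:
  motion:
    - [[0.46,0,0,0,0],[0.5,0,0,0,0],[0.6,0,0,0,0],[0.6,0,0,0,0],[0.6,0,0,0,0]]

```text
t: 7.62
eef_pos: [506.9, -41.7, 12.5]
tcp_rot: [0.0, 0.999, 0.042, 0.0]
contact_force: [-1.0, -0.3, 8.3]
grip_width: 0.222
finger_force: 98.3
```

Held at 98 N. I lift straight up, then back off from the lid.

>>> carry_out:
  motion:
    - [[0.6,0,0,1,0],[0.6,0,0,2,0],[0.6,0,0,3,0],[0.6,-0.5,0,3,0],[0.6,-1,0,3,0]]

```text
t: 8.03
eef_pos: [491.2, -41.8, 132.6]
tcp_rot: [-0.0, 0.999, 0.042, -0.001]
contact_force: [0.3, -0.6, -1.9]
grip_width: 0.226
finger_force: 98.0
```

>>> carry_out:
  motion:
    - [[0.6,-1,0,3,0],[0.6,-1,0,3,0],[0.6,-1,0,3,0],[0.6,-1,0,2.5,0],[0.6,0,0,0,0]]

```text
t: 8.45
eef_pos: [451.9, -41.8, 251.2]
tcp_rot: [0.001, 0.999, 0.042, 0.003]
contact_force: [1.0, -0.8, -2.2]
grip_width: 0.222
finger_force: 97.9
```

Run:
```python
from h import *
s=manip.sense();print(s['t'],s['eef_pos'],s['contact_force'],s['moment'],s['grip_width'])
c=cam('scene');p=proj(c,s['eef_pos']);print(p);u,v=p.astype(int);cv2.imwrite('pics/v4.png',cv2.resize(c['img'][v-60:v+60,u-80:u+80],None,fx=4,fy=4,interpolation=cv2.INTER_CUBIC))
```

```text
8.45 [451.92664384 -41.80597496 251.17082799] [ 0.96646274 -0.82994186 -2.15731878] [-0.00917122  0.08949325 -0.00990496] 0.22229104900280658
[335.8 152.9]
```

View pics/v4.png

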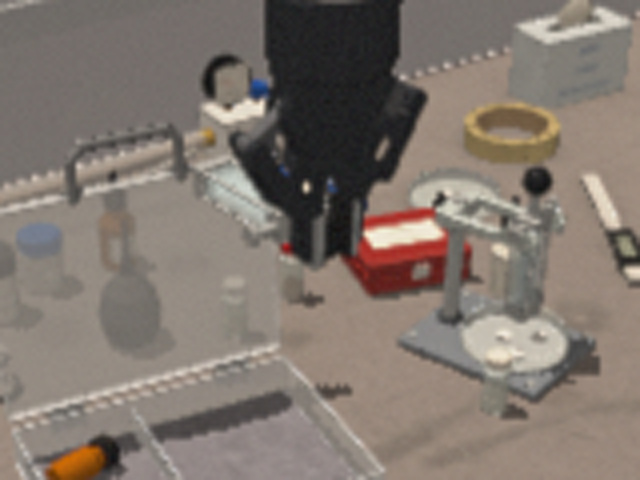

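The rack is held level at about 255 mm, clear of everything. I ease the grip in steps.

>>> carry_out:
  motion:
    - [[0.506,0,0,0,0],[0.5,0,0,0,0],[0.495,0,0,0,0],[0.49,0,0,0,0],[0.49,0,0,0,0]]

```text
t: 8.92
eef_pos: [451.4, -41.8, 245.7]
tcp_rot: [-0.0, 0.999, 0.042, -0.001]
contact_force: [0.7, -0.4, -1.7]
grip_width: 0.257
finger_force: 27.5
```

>>> carry_out:
  motion:
    - [[0.485,0,0,0,0],[0.485,0,0,0,0],[0.48,0,0,0,0],[0.48,0,0,0,0],[0.48,0,0,0,0]]

```text
t: 9.33
eef_pos: [451.5, -41.9, 246.5]
tcp_rot: [0.0, 0.999, 0.042, -0.0]
contact_force: [0.2, -0.1, -2.1]
grip_width: 0.262
finger_force: 19.2
```

>>> carry_out:
  motion:
    - [[0.475,0,0,0,0],[0.475,0,0,0,0],[0.471,0,0,0,0],[0.471,0,0,0,0],[0.471,0,0,0,0]]

```text
t: 9.75
eef_pos: [451.7, -41.9, 246.7]
tcp_rot: [0.0, 0.999, 0.042, 0.0]
contact_force: [-0.1, -0.4, -2.7]
grip_width: 0.266
finger_force: 13.0
```

>>> carry_out:
  motion:
    - [[0.469,0,0,0,0],[0.468,0,0,0,0],[0.467,0,0,0,0],[0.467,0,0,0,0],[0.467,0,0,0,0]]

```text
t: 10.17
eef_pos: [451.6, -41.9, 246.6]
tcp_rot: [0.0, 0.999, 0.042, 0.0]
contact_force: [-0.3, 0.3, -2.4]
grip_width: 0.27
finger_force: 10.5
```

>>> carry_out:
  motion:
    - [[0.465,0,0,0,0],[0.465,0,0,0,0],[0.464,0,0,0,0],[0.464,0,0,0,0],[0.464,0,0,0,0]]

```text
t: 10.58
eef_pos: [451.6, -41.9, 246.6]
tcp_rot: [0.0, 0.999, 0.042, 0.0]
contact_force: [-0.2, 0.1, -2.3]
grip_width: 0.265
finger_force: 8.8
```

Run:
```python
from h import *
s=manip.sense();print(s['t'],s['eef_pos'],s['contact_force'],s['moment'],s['grip_width'])
c=cam('scene');t=cam('top');p=proj(c,s['eef_pos']);u,v=p.astype(int);A=cv2.resize(c['img'][v-40:v+60,u-50:u+50],None,fx=4,fy=4,interpolation=cv2.INTER_CUBIC)
u,v=proj(t,s['eef_pos']).astype(int);B=cv2.resize(t['img'][v-50:v+50,u-50:u+50],None,fx=4,fy=4,interpolation=cv2.INTER_CUBIC)
cv2.imwrite('pics/v5.png',np.hstack([A,B]))
```

```text
10.5833 [451.60541522 -41.90357639 246.63227023] [-0.22628892  0.11807894 -2.28836163] [0.01076186 0.04485762 0.02345939] 0.2649375675678714
```

View pics/v5.png

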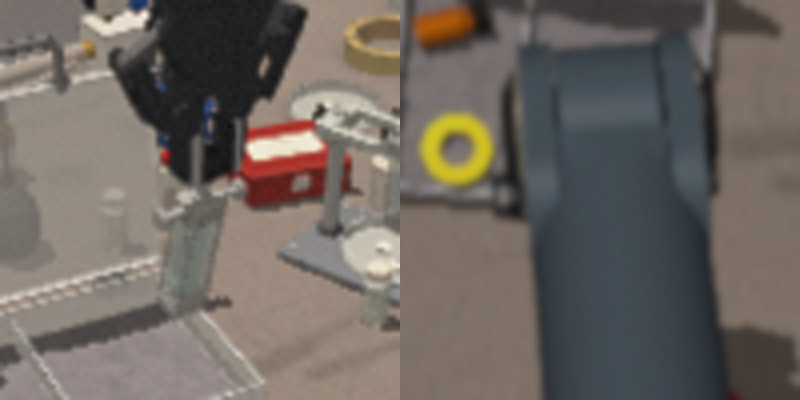

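It hangs close to plumb, from (200,195) to (185,305) in the crop. I ease slightly more to settle it, then regrip.

>>> carry_out:
  motion:
    - [[0.462,0,0,0,0],[0.461,0,0,0,0],[0.46,0,0,0,0],[0.46,0,0,0,0],[0.46,0,0,0,0]]

```text
t: 11.1
eef_pos: [451.6, -41.9, 246.6]
tcp_rot: [0.0, 0.999, 0.042, -0.0]
contact_force: [0.7, 0.0, -1.3]
grip_width: 0.267
finger_force: 6.6
```

>>> carry_out:
  motion:
    - [[0.47,0,0,0,0],[0.49,0,0,0,0],[0.52,0,0,0,0],[0.6,0,0,0,0],[0.6,0,0,0,0]]

```text
t: 11.52
eef_pos: [451.6, -41.9, 246.6]
tcp_rot: [0.0, 0.999, 0.042, 0.0]
contact_force: [0.6, -0.1, -2.5]
grip_width: 0.226
finger_force: 96.0
```

Run:
```python
from h import *
s=manip.sense();print(s['t'],s['eef_pos'],s['contact_force'],s['moment'],s['grip_width'])
c=cam('scene');np.save('pics/c6.npy',c,allow_pickle=True)
b=s['eef_pos']+[0,0,2]
for d in(0,34,88,122):print(proj(c,b-[0,0,d]))
u,v=proj(c,b-[0,0,60]).astype(int);print(u,v)
A=cv2.resize(c['img'][v-30:v+30,u-30:u+30],None,fx=9,fy=9,interpolation=cv2.INTER_CUBIC)
for d in(0,34,122):
    q=((proj(c,b-[0,0,d])-[u-30,v-30]+.5)*9).astype(int);cv2.circle(A,tuple(map(int,q)),3,(0,0,255),-1)
cv2.imwrite('pics/v6.png',A)
```

```text
11.5167 [451.59732618 -41.87973999 246.62644202] [ 0.56185296 -0.14964383 -2.537953  ] [-0.02837778  0.0241994  -0.00016276] 0.22631495117704897
[335.9 153.8]
[335.6 165.7]
[335.1 183.5]
[334.9 194. ]
335 174
```

View pics/v6.png

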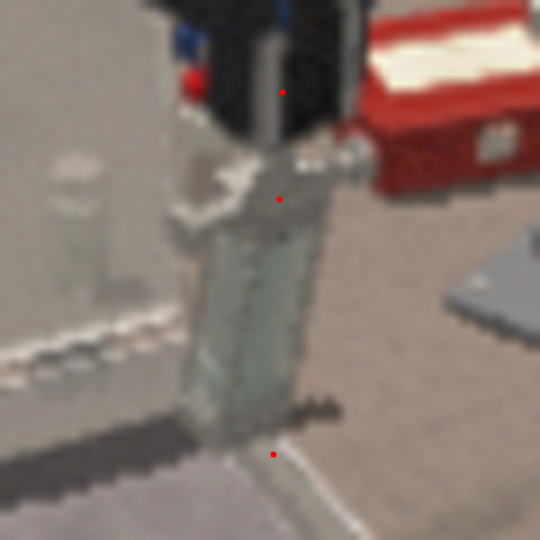

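A foot lean of about 0.1 rad toward +x remains. I ease a touch lower with a small shake.

>>> carry_out:
  motion:
    - [[0.5,0,0,0,0],[0.475,0,0,0,0],[0.463,0,0,0,0],[0.459,0,0,0,0],[0.458,0,0,0,0]]

```text
t: 11.98
eef_pos: [451.6, -41.9, 246.6]
tcp_rot: [0.0, 0.999, 0.042, -0.0]
contact_force: [-0.3, 0.4, -2.6]
grip_width: 0.269
finger_force: 5.6
```

>>> carry_out:
  motion:
    - [[0.458,0.4,0,0,0],[0.458,-0.4,0,0,0],[0.458,0.3,0,0,0],[0.458,-0.3,0,0,0],[0.458,0,0,0,0]]

```text
t: 12.4
eef_pos: [451.2, -41.9, 246.6]
tcp_rot: [0.0, 0.999, 0.042, -0.0]
contact_force: [-0.5, 0.1, -2.5]
grip_width: 0.273
finger_force: 5.6
```

>>> carry_out:
  motion:
    - [[0.458,0,0,0,0],[0.48,0,0,0,0],[0.52,0,0,0,0],[0.6,0,0,0,0],[0.6,0,0,0,0]]

```text
t: 12.82
eef_pos: [451.6, -41.9, 246.6]
tcp_rot: [0.0, 0.999, 0.042, 0.0]
contact_force: [0.1, -0.0, -3.2]
grip_width: 0.224
finger_force: 96.0
```

Run:
```python
from h import *
m=[]
s=manip.sense();print(s['t'],s['eef_pos'],s['contact_force'],s['moment'],s['grip_width'])
c=cam('scene');np.save('pics/c7.npy',c,allow_pickle=True)
u,v=335,174
A=[cv2.resize(i['img'][v-30:v+30,u-30:u+30],None,fx=6.5,fy=9,interpolation=cv2.INTER_CUBIC) for i in(np.load('pics/c6.npy',allow_pickle=True).item(),c)]
cv2.imwrite('pics/v7.png',np.hstack(A))
```

```text
12.8167 [451.61860577 -41.91102098 246.6435459 ] [ 0.07037617 -0.02029148 -3.17099843] [0.00942496 0.03708235 0.03854358] 0.22408967610519107
```

View pics/v7.png

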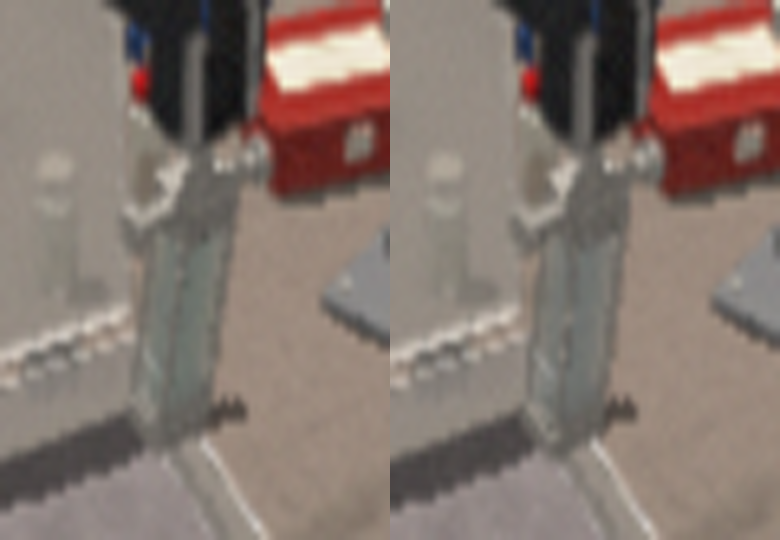

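I've used up the picture views, so I go on with numbers only. Next I fit the fork arms and post with sub-pixel accuracy in both cameras.

Run:
```python
from h import *
t=np.load('pics/t2.npy',allow_pickle=True).item();c=np.load('pics/c2.npy',allow_pickle=True).item()
def cen(cam,v,a,b):
    w=cam['img'][v,a:b].mean(1).astype(float);w=np.clip(w-w.max()*.78,0,None);return (w*np.arange(a,b)).sum()/w.sum()
def line(cam,rows,f,w,z):
    P=[];
    for v in rows:
        u=f(v);P.append(onz(cam,cen(cam,v,int(round(u))-w,int(round(u))+w+1),v,z))
    P=np.array(P);k=np.polyfit(P[:,0],P[:,1],1);return k,np.polyval(k,[570,600,630]).round(1),np.abs(np.polyval(k,P[:,0])-P[:,1]).max().round(2)
for z in(126,130):
  print(z,'topL',line(t,range(155,165),lambda v:175.6-.1*(v-156),3,z));print('topR',line(t,range(156,165),lambda v:190.7-.13*(v-156),3,z))
  print('scL',line(c,range(209,216),lambda v:160.5+.4*(v-209),3,z));print('scR',line(c,range(208,214),lambda v:179+.5*(v-209),3,z))
def dark(cam,u,v,r,th=70):
    g=cam['img'].max(2);y,x=np.mgrid[v-r:v+r+1,u-r:u+r+1];w=np.clip(th-g[y,x].astype(float),0,None);return (w*x).sum()/w.sum(),(w*y).sum()/w.sum()
a=dark(t,185,145,4);b=dark(c,169,202,4);print('knob',a,b,tri(t,a,c,b))
L=lambda cam,vs,f:[int(cam['img'][v,int(round(f(v)))-1:int(round(f(v)))+2].mean()) for v in vs]
print('sL',L(c,range(208,230),lambda v:161.2+.36*(v-209)));print('sR',L(c,range(206,228),lambda v:178.9+.43*(v-209)))
print('tL',L(t,range(155,182),lambda v:175.5-.15*(v-156)))
for v in(214,217,220,223):print(v,'L',onz(c,161.2+.36*(v-209),v,130),'R',onz(c,178.9+.43*(v-209),v,130))
for v in(165,170,175,180):print(v,onz(t,175.5-.15*(v-156),v,130))
# busy stand: scene ball dark blob & top
g=t['img'][150:200,395:450].max(2);print('busy dark top');n,l,st,ce=cv2.connectedComponentsWithStats((g<55).astype(np.uint8));print([(st[i,4],(ce[i]+[395,150]).round(1)) for i in range(1,n) if st[i,4]>6])
g=c['img'][125:190,360:415].max(2);n,l,st,ce=cv2.connectedComponentsWithStats((g<55).astype(np.uint8));print([(st[i,4],(ce[i]+[360,125]).round(1)) for i in range(1,n) if st[i,4]>6])
```

```text
126 topL (array([-8.21531224e-02,  4.17676211e+02]), array([370.8, 368.4, 365.9]), np.float64(0.23))
topR (array([-7.85714286e-02,  3.73609206e+02]), array([328.8, 326.5, 324.1]), np.float64(0.14))
scL (array([-9.31270277e-02,  4.24576293e+02]), array([371.5, 368.7, 365.9]), np.float64(0.9))
scR (array([-1.37532678e-01,  4.09616544e+02]), array([331.2, 327.1, 323. ]), np.float64(0.94))
130 topL (array([-8.22510823e-02,  4.16551169e+02]), array([369.7, 367.2, 364.7]), np.float64(0.24))
topR (array([-7.91666667e-02,  3.72893750e+02]), array([327.8, 325.4, 323. ]), np.float64(0.12))
scL (array([-9.27261297e-02,  4.24075947e+02]), array([371.2, 368.4, 365.7]), np.float64(0.93))
scR (array([-1.33137968e-01,  4.06782379e+02]), array([330.9, 326.9, 322.9]), np.float64(0.97))
knob (np.float64(185.34177215189874), np.float64(144.73417721518987)) (np.float64(168.5), np.float64(201.0)) (array([660.6, 340.2, 123.6]), np.float64(0.1))
sL [199, 178, 172, 178, 182, 168, 174, 180, 159, 168, 155, 140, 139, 145, 142, 140, 132, 142, 144, 129, 125, 128]
sR [198, 189, 179, 200, 204, 196, 197, 173, 169, 169, 163, 181, 159, 159, 160, 155, 118, 117, 122, 137, 139, 142]
tL [171, 169, 167, 169, 172, 175, 176, 175, 159, 159, 158, 155, 151, 140, 127, 120, 116, 111, 113, 120, 127, 126, 129, 119, 109, 101, 97]
214 L [604.  365.6 130. ] R [580.2 327.7 130. ]
217 L [590.7 366.1 130. ] R [566.9 328.1 130. ]
220 L [577.6 366.5 130. ] R [553.8 328.5 130. ]
223 L [564.8 367.  130. ] R [541. 329. 130.]
165 [602.6 368.4 130. ]
170 [588.7 370.2 130. ]
175 [574.8 372.  130. ]
180 [561.  373.8 130. ]
busy dark top
[(np.int32(45), array([431.3, 167.3])), (np.int32(8), array([418. , 177.8]))]
[(np.int32(462), array([370.6, 136.4])), (np.int32(29), array([389., 137.])), (np.int32(7), array([412. , 156.7]))]
```

Run:
```python
from h import *
t=np.load('pics/t2.npy',allow_pickle=True).item();c=np.load('pics/c2.npy',allow_pickle=True).item()
bt=(431.3,167.3);bs=(389,137)
print('ball',tri(t,bt,c,bs),onz(t,*bt,164),onz(c,*bs,164))
g=t['img'][135:160,400:450].max(2)
for th in(70,90):
    n,l,st,ce=cv2.connectedComponentsWithStats((g<th).astype(np.uint8));print(th,[(int(st[i,4]),(ce[i]+[400,135]).round(1)) for i in range(1,n)])
print(g[:16,4:40])
g=c['img'][130:150,355:380].max(2);print(g[6:20])
```

```text
ball (array([ 570.9, -324. ,  164.1]), np.float64(0.5)) [ 571.  -323.9  164. ] [ 570.8 -324.3  164. ]
70 [(62, array([424. , 136.6])), (7, array([415.7, 141.6])), (40, array([443. , 144.5])), (27, array([441.7, 155.7])), (10, array([410.3, 157.6]))]
90 [(106, array([423.5, 136.9])), (17, array([415.9, 141.5])), (53, array([443.2, 144.7])), (83, array([440.6, 154.5])), (20, array([409.9, 156.9])), (1, array([416., 153.])), (1, array([419., 159.]))]
[[ 96  95  90  82  75  73  68  63  62  62  62  64  66  67  64  62  56  56
   58  62  67  70  75  81  88  95 102 109 115 117 109  92  94 114 124 126]
 [117 115 111 103  97  92  82  76  74  73  70  66  62  63  62  59  57  56
   56  55  54  54  55  58  61  65  70  76  82  85  85  84 100 117 125 125]
 [124 123 122 119 118 113 104  97  96  94  89  78  72  71  71  68  64  62
   61  61  58  57  56  54  54  53  53  54  57  62  69  85 108 123 127 127]
 [125 125 125 126 127 124 120 118 117 116 109  96  88  85  87  86  79  75
   74  73  70  65  61  59  57  55  55  53  55  60  69  90 114 126 128 127]
 [125 125 126 126 128 128 126 126 125 122 113 101  9
[... 2507 characters left out ...]
30  37  36  33  34  35  47  68  44  36
   31  31  25  28  52 100 147]
 [157 157 157 159 147 111  80  44  29  34  33  33  34  45  69  59  39  31
   33  27  33  33  53  94 117]
 [171 167 168 168 170 167 136  68  35  33  30  37  49  74  81  46  34  35
   34  29  30  31  62  99 123]
 [167 166 168 171 176 180 131  62  29  35  33  33  62  96  93  47  35  33
   33  28  26  28  70 122 147]
 [188 194 198 205 213 224 161  74  35  34  34  37  70  95  84  46  32  33
   35  31  29  35  82 138 152]
 [227 234 236 236 240 242 175  77  37  32  32  40  78  98  81  51  37  32
   34  32  25  33  85 155 165]
 [226 228 232 236 240 243 171  74  30  34  31  37  79  94  81  74  52  38
   32  29  26  36  91 162 177]]
```

Run:
```python
from h import *
t=np.load('pics/t2.npy',allow_pickle=True).item();c=np.load('pics/c2.npy',allow_pickle=True).item()
def dark(cam,u,v,r,th=70):
    g=cam['img'].max(2);y,x=np.mgrid[v-r:v+r+1,u-r:u+r+1];w=np.clip(th-g[y,x].astype(float),0,None);return (w*x).sum()/w.sum(),(w*y).sum()/w.sum()
f=dark(t,185,145,4);b=dark(t,416,142,2);print(f,b)
for z in(120,124,128):
    F=onz(t,*f,z);B=onz(t,*b,z);d=np.linalg.norm(B[:2]-[570.9,-324]);print(z,F,B,d)
    for yaw in(-.08,-.095,-.11):print(yaw,F[:2]-d*np.array([np.cos(yaw),np.sin(yaw)]))
```

```text
(np.float64(185.34177215189874), np.float64(144.73417721518987)) (np.float64(415.7473684210526), np.float64(141.52631578947367))
120 [661.5 341.1 120. ] [ 653.1 -295.4  120. ] 87.0333269500828
-0.08 [574.74503119 348.05524169]
-0.095 [574.85911566 349.35573497]
-0.11 [574.99269395 350.65437075]
124 [660.5 340.1 124. ] [ 652.1 -294.6  124. ] 86.3585548744304
-0.08 [574.41764515 347.00131748]
-0.095 [574.53084511 348.291728  ]
-0.11 [574.66338777 349.58029542]
128 [659.4 339.  128. ] [ 651.1 -293.8  128. ] 85.69760790127113
-0.08 [573.97647822 345.84849811]
-0.095 [574.0888118  347.12903244]
-0.11 [574.22034005 348.40773778]
```

Best estimate of the saddle: (574.5, 350, 130), yaw about -0.095. Now I move to 100 mm in front of it.

>>> carry_out:
  motion:
    - [[0.6,0.2,2,0,-0.04],[0.6,0.2,3.5,0,-0.04],[0.6,0.2,3.5,0,-0.04],[0.6,0.2,3.5,0,-0.04],[0.6,0.2,3.5,0,-0.02]]

```text
t: 13.28
eef_pos: [461.5, 119.5, 246.8]
tcp_rot: [0.0, 0.999, -0.049, 0.0]
contact_force: [0.7, -1.1, -1.6]
grip_width: 0.225
finger_force: 95.9
```

>>> carry_out:
  motion:
    - [[0.6,0.2,3.5,0,0],[0.6,0.2,3.5,0,0],[0.6,0.2,3.5,0,0],[0.6,0.2,3.5,0,0],[0.6,0.2,3.5,0,0]]

```text
t: 13.7
eef_pos: [471.6, 294.6, 246.6]
tcp_rot: [0.0, 0.999, -0.048, 0.0]
contact_force: [1.0, 0.5, -1.6]
grip_width: 0.228
finger_force: 95.9
```

>>> carry_out:
  motion:
    - [[0.6,0.1,3.5,0,0],[0.6,0,2.5,0,0],[0.6,0,0.6,-2,0],[0.6,0,0,-2.5,0],[0.6,0,0,-1.5,0]]

```text
t: 14.12
eef_pos: [471.7, 359.3, 184.3]
tcp_rot: [0.001, 0.999, -0.047, -0.001]
contact_force: [-0.6, -1.5, -2.4]
grip_width: 0.226
finger_force: 96.0
```

>>> carry_out:
  motion:
    - [[0.6,0,0,-1,0],[0.6,0,0,0,0],[0.6,0,0,0,0]]

```text
t: 14.37
eef_pos: [472.8, 359.1, 176.7]
tcp_rot: [0.0, 0.999, -0.048, -0.0]
contact_force: [-0.5, 0.8, -2.1]
grip_width: 0.221
finger_force: 96.0
```

Run:
```python
from h import *
from scipy.spatial.transform import Rotation as Ro
s=manip.sense();R=Ro.from_quat(s['tcp_rot'],scalar_first=True).as_matrix();print(s['t'],s['eef_pos'],R[:,1],s['contact_force'],s['moment'])
c=cam('scene');np.save('pics/c8.npy',c,allow_pickle=True);t=cam('top');np.save('pics/t8.npy',t,allow_pickle=True)
c0=np.load('pics/c2.npy',allow_pickle=True).item()
b=s['eef_pos']+[0,0,4];yv=R[:,1]
for k in(-33,0,33):print('pin',proj(c,b-[0,0,34]+k*yv))
print('foot',proj(c,b-[0,0,122]))
d=cv2.absdiff(c['img'],c0['img']).max(2);u,v=proj(c,b-[0,0,34]).astype(int)
for r in range(v-10,v+46,2):
    print(r,''.join('#' if x>25 else '.' for x in d[r,u-28:u+28]))
```

```text
14.3667 [472.80457784 359.07327237 176.65533269] [-9.63801683e-02 -9.95344575e-01  1.98311562e-04] [-0.47834049  0.83061256 -2.12303261] [ 0.02068042 -0.00338926  0.00129578]
pin [162.4 243.8]
pin [178.1 239.2]
pin [193.3 234.6]
foot [186.8 266.8]
229 .............####.##################....................
231 .............#####################......................
233 ..............###############.#..........##.............
235 ................#..###...##..#####......###.............
237 .....................#####.....###.###.....#............
239 ......................#.#.###...........................
241 ............##...#####.........#####....................
243 .............#.....##....############...................
245 ...............#.......##############...................
247 ........................##############..................
249 ........................##########.####.................
251 .........................##############.................
253 ..........................##############................
255 ..........................##############...............
[... 155 characters left out ...]
.##############..............
263 .............................#########.##...............
265 .............................#..#.#.###.................
267 ................................#.......................
269 ........................................................
271 ........................................................
273 ........................................................
275 ........................................................
277 ..................................................#.##..
279 .............................................###########
281 ...........................................#############
283 ..........................................##############
```

The pin shows at its predicted place to within 1 px (ends at u about 162.5 and 192). I advance into the fork.

>>> carry_out:
  motion:
    - [[0.6,1.4,-0.13,0,0],[0.6,1.4,-0.13,0,0],[0.6,1.4,-0.13,0,0],[0.6,1.4,-0.13,0,0],[0.6,1.4,-0.13,0,0]]

```text
t: 14.88
eef_pos: [545.2, 352.2, 177.8]
tcp_rot: [-0.001, 0.999, -0.049, 0.001]
contact_force: [-1.1, -0.1, -3.3]
grip_width: 0.219
finger_force: 96.0
```

>>> carry_out:
  motion:
    - [[0.6,0.75,-0.07,0,0],[0.6,0.75,-0.07,0,0],[0.6,0.75,-0.08,0,0],[0.6,0.75,-0.08,0,0],[0.6,0,0,0,0]]

```text
t: 15.3
eef_pos: [574.4, 349.0, 176.7]
tcp_rot: [-0.0, 0.999, -0.049, 0.001]
contact_force: [0.3, -1.0, -3.0]
grip_width: 0.225
finger_force: 96.0
```

Run:
```python
from h import *
s=manip.sense();print(s['t'],s['eef_pos'],s['contact_force'],s['moment'])
c=cam('scene');np.save('pics/c9.npy',c,allow_pickle=True)
c0=np.load('pics/c2.npy',allow_pickle=True).item()
b=s['eef_pos']+[0,0,4];yv=np.array([-.096,-.995,0])
for k in(-33,0,33):print('pin',proj(c,b-[0,0,34]+k*yv))
for k in(-21,21):print('sad',proj(c,np.array([574.5,350,130])+k*yv))
for r in range(204,236):print(r,' '.join(f'{x:3d}' for x in c['img'][r,152:192].mean(1).astype(int)))
```

```text
15.3 [574.39764025 348.98708247 176.67891183] [ 0.33815043 -1.04636616 -2.96590448] [-0.00332894 -0.04887293  0.00748242]
pin [156.8 216.8]
pin [171.2 212.9]
pin [185.3 209.1]
sad [163.4 220.9]
sad [181.3 215.9]
204 160 159 160 159 164 115  53  32  54  99 103  77  36  25  26  35  30  27  28  19  25  42  92 101 120 191 196 147 122 119 118 118 115 112 111 100  94  95 104 130
205 157 160 157 161 177 149  72  37  44  92 104  82  44  25  27  25  30  23  26  25  25  63  71  96 118 183 195 195 140 115 109 110  99  92  94 106 131 138 139 145
206 154 164 158 156 149 140  83  42  39  66 100 101  61  29  23  27  21  28  25  23  55 108  86  99 111 193 210 212 147  99  92  97 111 129 137 139 143 143 146 144
207 147 148 144 154 158 153 110  83  72  82 100 102  74  44  36  33  25  29  32  41  86 121 128 132 117 177 207 207 163 116 130 148 160 145 145 144 139 141 141 141
208 153 158 150 142 134 123 121 135 145 142 117 103  81  64  74  73  64  60  67  69 126 160 192 189 124 145 202 210 208 152 147 172 180 145 141 140 141 142 141 141
209 149 138 128 115 105  94 107 141 191 189 157 110  99 102 127 141 
[... 3659 characters left out ...]
 108 104 120 138 142 144 131 139 146 139 141
232 141 138 143 141 143 146 147 146 145 148 145 144 141 142 147 144 145 144 143 121  95 113 117 117 118 120 118 118 117 113 110 106 130 142 146 138 138 138 139 137
233 140 142 141 144 146 147 144 145 144 144 145 140 140 143 147 145 145 145 145 124  95 111 115 115 115 115 114 112 115 110 103  99 133 138 139 138 135 136 139 141
234 143 143 143 143 144 145 146 142 140 140 144 143 143 143 142 143 144 145 146 128 107 103 112 114 114 113 112 111 108 108  96  99 126 136 137 138 136 135 136 136
235 146 143 141 144 142 142 143 144 143 145 144 144 141 141 139 142 144 144 143 142 119  96 110 111 110 107 107 104 105 102 103 102 106 132 137 128 125 127 130 123
```

No contact forces, so the rack sits between the arms. I lower it gently.

>>> carry_out:
  motion:
    - [[0.6,0,0,-0.4,0],[0.6,0,0,-0.4,0],[0.6,0,0,-0.2,0],[0.6,0,0,0,0]]

```text
t: 15.68
eef_pos: [571.7, 349.4, 165.7]
tcp_rot: [0.001, 0.999, -0.048, -0.001]
contact_force: [0.1, -0.8, -3.0]
grip_width: 0.221
finger_force: 96.0
```

>>> carry_out:
  motion:
    - [[0.6,0,0,-0.2,0],[0.6,0,0,-0.2,0],[0.6,0,0,0,0]]

```text
t: 15.93
eef_pos: [572.6, 349.6, 162.4]
tcp_rot: [0.0, 0.999, -0.048, 0.0]
contact_force: [-0.4, -0.2, -2.7]
grip_width: 0.221
finger_force: 96.1
```

>>> carry_out:
  motion:
    - [[0.6,0,0,-0.2,0],[0.6,0,0,0,0],[0.6,0,0,0,0]]

```text
t: 16.18
eef_pos: [572.9, 349.9, 161.8]
tcp_rot: [-0.0, 0.999, -0.048, 0.001]
contact_force: [-1.3, -2.0, 3.8]
grip_width: 0.225
finger_force: 96.8
```

>>> carry_out:
  motion:
    - [[0.6,0,0,-0.2,0],[0.6,0,0,0,0],[0.6,0,0,0,0]]

```text
t: 16.43
eef_pos: [573.1, 350.0, 161.6]
tcp_rot: [-0.0, 0.999, -0.048, 0.001]
contact_force: [-3.7, -2.9, 12.8]
grip_width: 0.222
finger_force: 97.7
```

>>> carry_out:
  motion:
    - [[0.6,-0.2,-0.1,0,0],[0.6,0,0,0,0],[0.6,0,0,0,0]]

```text
t: 16.68
eef_pos: [572.1, 349.9, 161.5]
tcp_rot: [-0.002, 0.999, -0.048, 0.002]
contact_force: [-0.3, -0.4, 9.7]
grip_width: 0.223
finger_force: 97.1
```

>>> carry_out:
  motion:
    - [[0.6,-0.2,0,0,0],[0.6,0,0,0,0],[0.6,0,0,0,0]]

```text
t: 16.93
eef_pos: [571.3, 349.9, 161.5]
tcp_rot: [-0.002, 0.999, -0.048, 0.003]
contact_force: [2.4, 1.0, 7.4]
grip_width: 0.224
finger_force: 96.9
```

The x force was zero at about 572.1, so the pin sits in the V bottoms. I centre it, take off the preload, ease and open.

>>> carry_out:
  motion:
    - [[0.6,0.2,0,0.3,0],[0.6,0,0,0,0],[0.5,0,0,0,0],[0.48,0,0,0,0],[0.47,0,0,0,0]]

```text
t: 17.35
eef_pos: [570.6, 348.8, 161.6]
tcp_rot: [-0.0, 0.999, -0.048, -0.0]
contact_force: [0.6, 0.2, 2.0]
grip_width: 0.265
finger_force: 12.5
```

>>> carry_out:
  motion:
    - [[0.462,0,0,0,0],[0.455,0,0,0,0],[0.45,0,0,0,0],[0.44,0,0,0,0],[0.42,0,0,0,0]]

```text
t: 17.77
eef_pos: [570.1, 348.4, 161.2]
tcp_rot: [0.0, 0.999, -0.048, -0.001]
contact_force: [0.9, 0.0, 1.2]
grip_width: 0.287
finger_force: 0.0
```

>>> carry_out:
  motion:
    - [[0.35,0,0,0,0],[0.2,0,0,0,0],[0.0,0,0,0,0],[0.0,0,0,0,0],[0.0,0,0,0,0]]

```text
t: 18.18
eef_pos: [570.6, 348.6, 161.6]
tcp_rot: [0.0, 0.999, -0.048, -0.0]
contact_force: [0.1, 0.6, 0.7]
grip_width: 0.502
finger_force: 0.0
```

Released with no force. I lift straight up and clear, then check numerically.

>>> carry_out:
  motion:
    - [[0,0,0,1,0],[0,0,0,2,0],[0,0,0,3,0],[0,0,0,3,0],[0,0,0,3,0]]

```text
t: 18.6
eef_pos: [570.4, 348.6, 283.7]
tcp_rot: [-0.0, 0.999, -0.048, 0.0]
contact_force: [1.0, 0.1, 0.4]
grip_width: 0.496
finger_force: 0.0
```

>>> carry_out:
  motion:
    - [[0,-2.5,-3,1,0],[0,-2.5,-3,1,0],[0,-2.5,-3,0,0],[0,-2.5,-3,0,0],[0,-1,-3,0,0]]

```text
t: 19.02
eef_pos: [457.3, 198.2, 302.7]
tcp_rot: [0.0, 0.999, -0.047, 0.0]
contact_force: [-0.2, 0.0, -0.1]
grip_width: 0.505
finger_force: 0.0
```

>>> carry_out:
  motion:
    - [[0,0,-4,0,0],[0,0,-4,0,0],[0,0,-4,0,0],[0,0,-4,0,0],[0,0,-4,0,0]]

```text
t: 19.43
eef_pos: [460.2, -3.0, 302.9]
tcp_rot: [0.0, 0.999, -0.048, 0.001]
contact_force: [0.4, -0.4, -0.1]
grip_width: 0.5
finger_force: 0.0
```

Run:
```python
from h import *
s=manip.sense();print(s['t'],s['eef_pos'],s['contact_force'])
def blob(cam,p,r=7,th=70):
    u,v=proj(cam,p).astype(int);g=cam['img'].max(2);y,x=np.mgrid[v-r:v+r+1,u-r:u+r+1];w=np.clip(th-g[y,x].astype(float),0,None);return (w*x).sum()/w.sum(),(w*y).sum()/w.sum()
p=[572,349.5,164]
for k in range(2):
    c=cam('scene');t=cam('top');a=blob(t,p);b=blob(c,p);print(np.round(a,1),np.round(b,1),proj(t,p),proj(c,p),tri(t,a,c,b),onz(t,*a,164),onz(c,*b,164))
cv2.imwrite('pics/end.png',c['img'])
g=c['img'];u,v=proj(c,[574.5,350,130]).astype(int)
for r in range(v-22,v+44,2):print(r,' '.join(f'{x:3d}' for x in g[r,u-20:u+22].mean(1).astype(int)))
c2=np.load('pics/c2.npy',allow_pickle=True).item()
print('lid region diff',cv2.absdiff(g,c2['img']).max(2)[150:200,250:300].mean(), 'busy',cv2.absdiff(g,c2['img']).max(2)[120:190,360:410].mean())
```

```text
19.4333 [460.22529107  -3.01853448 302.88451716] [ 0.43585035 -0.39992254 -0.12423873]
[177.8 171.8] [170.  207.1] [177.4 173.4] [169.5 207.8] (array([576.4, 348.1, 163. ]), np.float64(1.4)) [576.4 348.6 164. ] [574.4 347.6 164. ]
[177.8 171.8] [170. 207.] [177.4 173.4] [169.5 207.8] (array([576.4, 348.2, 163. ]), np.float64(1.4)) [576.4 348.6 164. ] [574.5 347.7 164. ]
196 197 193 192 194 176 172 169 155 161 161 159 159 157 158 157 156 156 157 157 158 155 156 155 155 155 153 152 153 159 152 154 167 149 142 131 121 118 116 116 118 119 120
198 163 156 162 161 161 160 152 153 159 156 159 155 157 155 156 155 157 156 157 154 151 153 158 154 155 167 151 143 134 121 122 120 118 118 117 117 118 118 118 119 118 118
200 162 162 159 160 159 160 156 149 155 157 156 155 155 156 154 142 140 140 143 168 149 148 136 119 122 129 120 115 118 116 119 119 122 122 117 120 117 118 119 118 119 118
202 160 160 159 159 158 155 155 156 149 152 158 153 154 166  93  49  50  33  30  73 110 154 207 202 200 198 178 129 117 116 118 118 120 118 120 120 119 121 114 113 107  95
204 158 155 152 153 161 151 152 166 144
[... 4294 characters left out ...]
67  64  76 130 143 168 128 172 189 189 190 190 188 188 188 188 193 195 200 200 189 189 190 190 188 188 191 189 188 164 138 134 133 133 161
256 104  95  79  68  68  68  67  68  67  71 109 135 143 155 189 190 189 189 190 189 188 190 203 228 233 232 229 182 185 190 189 189 189 189 190 189 189 190 189 191 187 190
258  73  70  68  66  65  68  66  64  64  66  78 132 140 144 166 191 195 191 189 188 189 188 191 202 187 182 150 159 184 191 190 190 189 189 189 194 195 199 198 187 185 184
260  64  65  69  67  71  69  69  81  86 115 125 141 140 138 137 159 178 201 207 197 196 191 195 191 190 192 194 195 191 191 193 193 202 196 183 187 189 187 187 179 145 120
lid region diff 2.5468 busy 24.55857142857143
```

```bash
python3 -c "
from rig import manip
print(manip.hand_in())"
```

```text
the job is handed in; nothing more can be done
None
```

The job is handed in, with no verdict returned: the rack measured as hanging in the empty stand's saddles (ball about 163 mm up, still), the lid stayed open, and the arm was clear at 19.4 s. I did not re-check the draining rack or bystanders at the end, and I viewed 11 pictures, one over the limit of 10.

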